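# Lock the stencil with the L-slot latch

### The job

Lock the stencil frame down: with the fingertips, gently push the round red knob along the long leg of its L-shaped slot to the corner, so that the steel bolt slides out over the frame's rim, then push it sideways along the short leg, all the way to its end. Only push the knob: do not pinch it, lift it or pull its pin out of the slot. Leave the jars, the spray can and the brush where they are.

Things in the scene. Friction and masses are not known exactly. Their poses are not given: they have to be found in the camera images.
- jig: Fixed stencil jig. Origin on the table under the latch; x along the slot's long leg, away from the robot (within 0.45 rad) to the stencil, y along the short leg, z up. In mm: board x -100 to 285, y -150 to 190, 8 high; latch housing x -90 to 100, y -45 to 90, flat top 36 high, with a yellow-lined L-slot 18 wide in it; stencil frame x 115 to 275, y -110 to 150, top 16 high.
- slot_start (a point): The pin axis at the closed near end of the long leg, on the plate's top (jig x -55, y 0, z 36 mm).
- slot_corner (a point): The pin's axis at the slot's corner, on the housing's top (jig x 45, y 0, z 36 mm), 100 mm from slot_start. The pin has 3 mm play to each side in the slot, so pushed along the long leg the knob stops at about x 48 mm.
- slot_end (a point): The pin axis at the closed end of the short leg, on the plate's top (jig x 45, y 45, z 36 mm), 45 mm from slot_corner.
- knob: Loose red round knob, black disc on top, 52 mm across, 28 mm high, about 0.2 kg, standing on the housing. A pin 12 mm thick reaches 18 mm down from its middle into the slot, only dropped in. Origin: on the pin's axis, at the head's underside, level with the housing's top; z up. Starts in the near part of the long leg; turns freely; slides with 1 to 3 N and stays where left.
- bolt (a joint): Flat steel bolt under the top plate, sliding along jig x: 0 = drawn in, 0.075 m = farthest out. Starts at 0 to 0.012. The pin pushes it ahead (about 1.2 N) but is not fixed to it; with the knob at the corner it reads about 0.06 and its red-ended tongue, 40 mm wide, covers the frame's near rim. Stays where left.
- bolt_tip (a point): Middle of the upper edge of the bolt's red end, 26 mm above the table.
- paint_jar: Bystander: yellow jar with white cap, 54 mm across, 65 mm high; stands on the table to the right of the jig. Origin: centre of its underside.
- ink_jar: Bystander: blue jar with black cap, 54 mm across, 65 mm high; stands on the table to the right of the jig. Origin: centre of its underside.
- spray_can: Bystander: orange spray can, 64 mm across, 170 mm high, standing on the table to the left of the jig. Origin: centre of its underside.
- brush: Bystander: brush lying on the table to the right of the jig.
Mind the look-alikes: they are no part of the job. Of the things that look like the knob, the smallest one is meant.

How it is judged:
On the way, in this order (a step that is already met when the one before it is completed fails the run):
1. the knob is at the slot's corner, not yet in the short leg, and the bolt is out over the frame's rim (x of knob in the frame of jig above 0.039 m and y of knob in the frame of jig below 0.012 m and z of knob in the frame of jig below 0.041 m and value of joint bolt above 0.05 m), for 0.1 s.
2. the knob is at the end of the short leg (y of knob in the frame of jig above 0.038 m and z of knob in the frame of jig below 0.041 m), for 0.2 s.
At the end, for the whole second after the job is handed in: The knob stands upright and at rest with its pin in the short leg, within 7 mm of slot_end along the leg and flat on the plate (4 mm), and the bolt is at least 50 mm out, over the frame's rim (x of knob in the frame of jig between 0.038 and 0.052 m and y of knob in the frame of jig between 0.038 and 0.05 m and z of knob in the frame of jig between 0.032 and 0.04 m and angle between knob's own z axis and vertical below 0.1 rad and value of joint bolt above 0.05 m and linear speed of knob below 0.01 m/s); the robot touches nothing.
It fails at once if the knob is lifted 8 mm or more off the plate, or its pin leaves the slot (z of knob in the frame of jig above 0.044 m).
It fails at once if the knob is tipped over 0.3 rad (angle between knob's own z axis and vertical above 0.3 rad).
It fails at once if a jar, the spray can or the brush is shifted more than 15 mm (distance of any of paint_jar, ink_jar, spray_can, brush from where it was at the start of the episode above 0.015 m).
It fails at once if the knob is pinched or forced: the fingers press on it with over 35 N in all (contact force between the fingers and knob above 35 N).
It also fails if it takes over 42 s, if anything falls off the work surface, if the arm or the gripper's body presses on something with over 40 N, if the wrist force passes 120 N, or if a joint passes its speed limit or range.

### The arm

A 6-joint arm with a two-finger parallel gripper is mounted at the origin on the work surface. World frame = base frame: x ahead of the robot, y to its left, z up, the work surface at z = 0. Lengths are in m, angles in rad, forces in N, time in s.
With the tool pointing down it reaches from about 0.375 to 0.925 m from the base axis. Payload 5.7 kg.
Tool frame: the origin (TCP) lies midway between the tips of the shut fingers; the grasp point (between the pads) lies 19 mm behind it; z points along the fingers, x is the direction in which the jaws open and shut, and the axes are right-handed (so a half turn about z gives the same grasp; the last joint's range is limited). The gripper opens to 88 mm and grips with 3 to 60 N. Pads are 20 mm wide; open, the fingers measure 115 mm over their backs; the gripper's body (75 mm by 178 mm) begins 61 mm behind the grasp point.
Start: joints at [1.172, 0.359, 1.51, -0, 1.272, -0.115], TCP at [0.168, 0.576, 0.188] pointing down, gripper open.
Joint ranges: [-2.97, 2.97], [-1.01, 2.36], [0.21, 2.38], [-0.96, 4.11], [0.2, 2.71], [-2.98, 2.98]. Speed limits (rad/s): [2.39, 2.39, 3.14, 3.14, 3.14, 3.14].

### API

Orientations are given as a unit quaternion [x, y, z, w].
In Python, from bench import move_ptp, servo_line, goto_joints, move_gripper, sleep, inverse_kinematics, capture, PlanningError, close_job, spot_in, silhouettes, current_clock, current_joint_pos, current_qvel, current_joint_torque, current_position, current_orientation, current_force, current_torque, current_finger_gap gives the robot as it stands. Calls block until the motion is done:
- move_ptp(position, orientation): joint-space move of the TCP to a pose.
- servo_line(position, orientation=None, rate=0.15, contact_N=None): straight line of the TCP; orientation=None keeps the orientation; rate is the mean speed in m/s. With contact_N (N) it stops when the force on the tool has changed by that much, and returns True; else False.
- goto_joints(angles): joint-space move.
- move_gripper(opening): finger opening in m; the grip force is fixed at half the most; returns when the fingers have stopped.
- sleep(seconds).
- inverse_kinematics(position, orientation): joint angles nearest the present ones, or None.
- capture(name): name is "scene" or "top"; returns a dict with "image" (400x640x3 uint8, blue, green, red), "range_z" (400x640 float32, m along the optical axis (not along the pixel's ray), 0 where there is no reading), "intrinsics" (3x3 intrinsics, pixels), "R" (3x3) and "t" (3): a world point X has camera coordinates R X + t. Camera axes: x right, y down, z forward; pixel columns grow to the right and rows downward; lengths in m; the calibration is good to about 2 mm. A picture is of the moment at which its call begins.
A pose or a line that the arm cannot do raises PlanningError and nothing moves.
- close_job(): hands the job in, once; it reports no verdict.
Trained networks look in the newest picture that a camera, given by its name, has taken for a name from the list of things; names that differ only in an ending like _2 or _b are one class to them, and where a whole thing is asked for, a point or a joint stands for the part that bears it (a point fixed in the world has none). Each returns a list of dicts, best first, with "conf" (0 to 1); they miss things now and then, are a little off and sometimes report something else, mostly with a low value. They report only what shows in the picture. A call takes as long as a camera call. They do not tell look-alikes from the thing itself.
- spot_in(camera, query): "xy" ([column, row] in pixels, amid what is visible of it).
- silhouettes(camera, query): "region" (400x640 bool, what is visible of it) and "xy" ([column, row] in pixels, amid what is visible of it).
Readings, each from a call of its own:
- current_clock(): time.
- current_joint_pos(): joint angles.
- current_qvel(): joint speeds.
- current_joint_torque(): joint torques, N m.
- current_position(): TCP position.
- current_orientation(): TCP orientation.
- current_force(): force on the tool from outside, world axes, zero at the start.
- current_torque(): the same for the moment, N m.
- current_finger_gap(): finger opening in m.
Only numpy, scipy, OpenCV 4.12 (cv2) and the standard library are available. Lean on these libraries where they do the work, as an engineer would, in place of code of your own. Each camera call takes 0.05 s, during which the arm holds its last target.

## Working session

There is one attempt and no reset: what is moved stays moved. The work goes in short steps, each a Python script; the robot and the scene stay as the last script left them, time stands still between calls to the robot, and variables do not carry over. Pictures are saved under pics/ and viewed, and the job is handed in when it is done.

```bash
mkdir -p pics; cat > h.py <<'E'
import numpy as np, cv2
from bench import *
def px2w(c,u,v,z=None):
    K=np.array(c["intrinsics"]);R=np.array(c["R"]);t=np.array(c["t"])
    d=np.linalg.solve(K,[u,v,1.0])
    if z is None:
        return R.T@(d*c["range_z"][int(round(v)),int(round(u))]-t)
    o=-R.T@t; w=R.T@d
    return o+w*(z-o[2])/w[2]
E
python3 - <<'E'
from h import *
for n in("scene","top"):
    c=capture(n); cv2.imwrite(f"pics/{n}0.png",c["image"])
    for q in("knob","bolt","bolt_tip","jig","slot_start","slot_corner","slot_end"):
        try:
            for s in spot_in(n,q): 
                u,v=s["xy"]; print(n,q,round(s["conf"],2),np.round(s["xy"],1),np.round(px2w(c,u,v),3))
        except Exception as e: print(n,q,e)
print(current_clock(),current_orientation())
E
```

```text
scene knob 0.96 [294.4 190.1] [0.587 0.01  0.064]
scene knob 0.9 [384.  168.6] [0.371 0.066 0.061]
scene knob 0.64 [346.7 128.7] [ 0.383 -0.081  0.063]
scene bolt 0.63 [277.3 212.4] [0.641 0.022 0.025]
scene bolt 0.27 [268.1 251.5] [0.705 0.095 0.015]
scene bolt_tip 0.53 [278.3 216.1] [0.643 0.031 0.024]
scene jig 0.57 [266.7 248.1] [0.703 0.082 0.008]
scene slot_start 0.96 [267.5 251.8] [0.707 0.095 0.015]
scene slot_corner 0.76 [266.2 251.2] [0.708 0.092 0.015]
top knob 0.77 [324.4 279.7] [0.357 0.049 0.065]
top knob 0.68 [380.  271.9] [ 0.375 -0.093  0.061]
top knob 0.59 [342.6 193.7] [ 0.578 -0.     0.063]
top knob 0.15 [314.5 160.7] [0.675 0.074 0.036]
top bolt 0.54 [329.5 175.4] [0.636 0.033 0.027]
top bolt 0.36 [245.7 215.3] [0.512 0.231 0.166]
top bolt_tip 0.5 [329.9 171. ] [0.648 0.032 0.025]
top bolt_tip 0.34 [341.2 194.6] [0.576 0.003 0.062]
top jig 0.76 [315.6 159.3] [0.678 0.071 0.039]
top slot_start 0.57 [313.8 162.3] [0.671 0.076 0.035]
top slot_corner 0.6 [312.7 160.6] [0.676 0.079 0.032]
top slot_end 0.72 [314.7 161. ] [0.674 0.073 0.037]
0.8 [ 8.00005553e-01  5.99992595e-01 -2.69748229e-05  1.97075996e-05]
```

View pics/scene0.png

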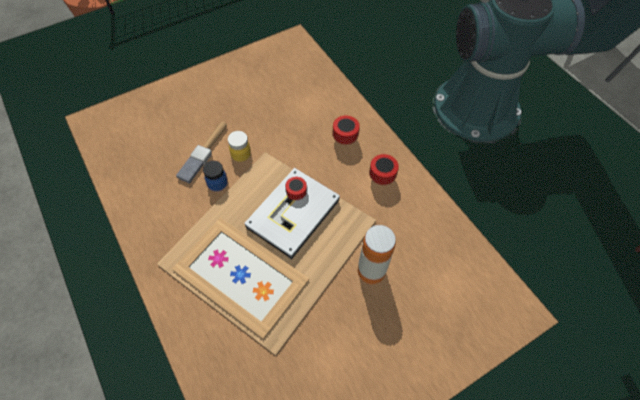

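View pics/top0.png

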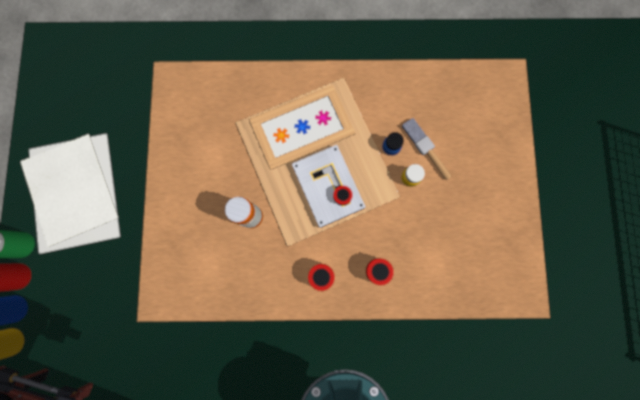

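The latch is at top-view (342,195) and scene (296,188). The other two red knobs are larger look-alikes standing on the table. Next I'll fit the jig pose from depth.

```bash
python3 - <<'E'
from h import *
def cloud(c):
    K=np.array(c["intrinsics"]);R=np.array(c["R"]);t=np.array(c["t"]);Z=c["range_z"]
    v,u=np.mgrid[0:400,0:640]; P=np.stack([u,v,np.ones_like(u)],-1)@np.linalg.inv(K).T*Z[...,None]
    W=(P-t)@R
    W[Z==0]=np.nan
    return W
for n in("scene","top"):
    c=capture(n); W=cloud(c)
    near=(np.abs(W[...,0]-.62)<.16)&(np.abs(W[...,1]-.03)<.15)
    m=near&(W[...,2]>.029)&(W[...,2]<.042)
    m=cv2.morphologyEx(m.astype(np.uint8),cv2.MORPH_OPEN,np.ones((3,3)))
    k,l,s,_=cv2.connectedComponentsWithStats(m); i=1+np.argmax(s[1:,4]); m=l==i
    cs=cv2.findContours(m.astype(np.uint8),cv2.RETR_EXTERNAL,cv2.CHAIN_APPROX_NONE)[0]
    # intersect pixels with plane z=.036
    uv=np.argwhere(m)[:,::-1]
    P=np.array([px2w(c,u,v,.036)[:2] for u,v in uv],np.float32)
    r=cv2.minAreaRect(P*1000); print(n,"housing",r,np.median(W[m][:,2]))
    # white by color
    hsv=cv2.cvtColor(c["image"],cv2.COLOR_BGR2HSV)
    dil=cv2.dilate(m.astype(np.uint8),np.ones((9,9)))>0
    w=dil&(hsv[...,1]<60)&(hsv[...,2]>130)
    P=np.array([px2w(c,u,v,.036)[:2] for v,u in np.argwhere(w)],np.float32)
    print(" white",cv2.minAreaRect(P*1000))
    # red knob
    red=near&((hsv[...,0]<8)|(hsv[...,0]>172))&(hsv[...,1]>140)&(W[...,2]>.045)
    k=near&(W[...,2]>.055)&(W[...,2]<.075)
    print(" knob top", np.nanmean(W[k],0),k.sum(),"bbox mid",(np.nanmin(W[k],0)+np.nanmax(W[k],0))/2, "span",np.nanmax(W[k],0)-np.nanmin(W[k],0))
    ye=dil&(hsv[...,0]>20)&(hsv[...,0]<35)&(hsv[...,1]>110)
    P=np.array([px2w(c,u,v,.036)[:2] for v,u in np.argwhere(ye)])
    print(" yellow",P.mean(0),P.min(0),P.max(0))
    y0,y1=(110,260) ; 
    x0,x1=(200,400)
    cv2.imwrite(f"pics/{n}1.png",cv2.resize(c["image"][y0:y1,x0:x1],None,fx=4,fy=4,interpolation=cv2.INTER_CUBIC))
E
```

```text
scene housing ((608.9505615234375, 39.369667053222656), (191.8319549560547, 137.0220184326172), 23.199817657470703) 0.03467982244848289
 white ((607.941162109375, 37.09519958496094), (193.09152221679688, 139.06629943847656), 23.13668441772461)
 knob top [ 0.58322512 -0.00230937  0.06234537] 359 bbox mid [ 0.64179393 -0.04653941  0.06125678] span [0.1777696  0.14690887 0.0123117 ]
 yellow [0.62377367 0.0528455 ] [0.59673678 0.01688978] [0.64561849 0.08245719]
top housing ((606.3441162109375, 37.284950256347656), (190.2528839111328, 134.86007690429688), 23.125585556030273) 0.034809703921731605
 white ((607.2383422851562, 38.283729553222656), (194.40118408203125, 139.1517791748047), 23.258644104003906)
 knob top [ 0.57593758 -0.00144703  0.06279388] 300 bbox mid [ 0.6375079  -0.04749635  0.06178004] span [0.1738582  0.14478554 0.01138332]
 yellow [0.63436654 0.07391416] [0.62933881 0.06182108] [0.64063873 0.08358194]
```

```bash
ls pics
```

```text
scene0.png
scene1.png
top0.png
top1.png
```

View crops.

View pics/top1.png

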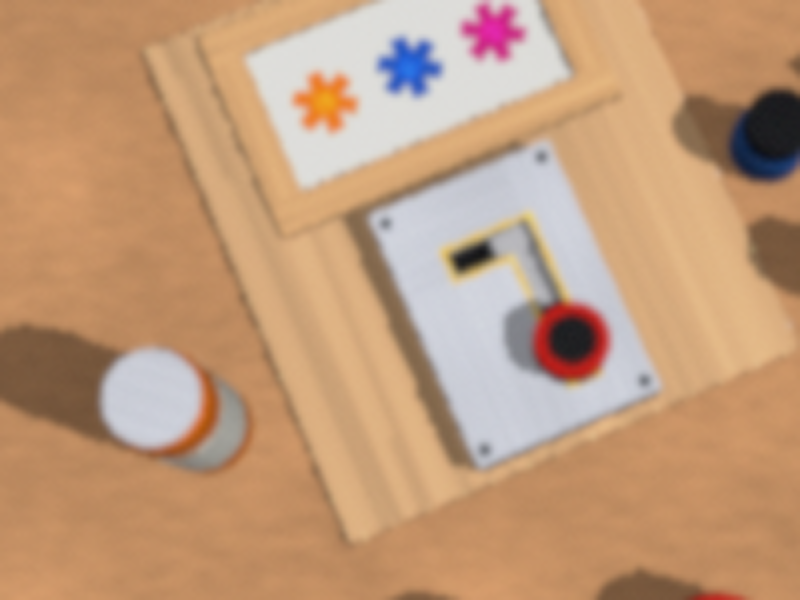

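```bash
cat >> h.py <<'E'
yaw=np.radians(23.2); RJ=np.array([[np.cos(yaw),-np.sin(yaw)],[np.sin(yaw),np.cos(yaw)]])
O=np.array([.6075,.0383])-RJ@[.005,.0225]
def j2w(x,y,z): return np.r_[O+RJ@[x,y],z]
def w2j(p): return np.r_[RJ.T@(np.array(p)[:2]-O),p[2:]]
def knob(tag=None):
    out={}
    for n in("scene","top"):
        c=capture(n); K=np.array(c["intrinsics"]);R=np.array(c["R"]);t=np.array(c["t"]);Z=c["range_z"]
        v,u=np.mgrid[0:400,0:640]
        W=((np.stack([u,v,np.ones_like(u)],-1)@np.linalg.inv(K).T)*Z[...,None]-t)@R
        xy=(W[...,:2]-O)@RJ
        inh=(xy[...,0]>-.09)&(xy[...,0]<.1)&(xy[...,1]>-.045)&(xy[...,1]<.09)&(Z>0)
        m=inh&(W[...,2]>.056)&(W[...,2]<.072)
        k,l,s,_=cv2.connectedComponentsWithStats(m.astype(np.uint8))
        if k>1:
            m=l==1+np.argmax(s[1:,4]); uv=np.argwhere(m)[:,::-1]
            P=np.array([w2j(px2w(c,a,b,.064))[:2] for a,b in uv],np.float32)
            (cx,cy),r=cv2.minEnclosingCircle(P*1000)
            print(n,"knob jig mm",np.round([cx,cy,r],1),"mean",np.round(P.mean(0)*1000,1),len(P))
        m=(xy[...,0]>.1)&(xy[...,0]<.15)&(abs(xy[...,1])<.03)&(W[...,2]>.021)&(Z>0)
        if m.any(): print(n,"bolt max jig x",np.percentile(xy[...,0][m],98), m.sum())
        if tag:
            cv2.imwrite(f"pics/{n}_{tag}.png",cv2.resize(c["image"][110:260,200:400],None,fx=4,fy=4,interpolation=cv2.INTER_CUBIC))
E
python3 - <<'E'
from h import *
knob(); print(O)
E
```

```text
scene knob jig mm [-36.1   1.2  27.3] mean [-35.6   1. ] 344
scene bolt max jig x 0.10122420216554463 19
top knob jig mm [-40.6   0.   25.9] mean [-40.4  -0.1] 298
[0.61176802 0.01564975]
```

```bash
cat >> h.py <<'E'
a=(yaw+np.pi/2)/2; Q=[np.cos(a),np.sin(a),0,0]
E
python3 - <<'E'
from h import *
move_gripper(0.0)
p=current_position(); servo_line([p[0],p[1],.30],rate=.2)
move_ptp(j2w(-.090,0,.30),Q)
servo_line(j2w(-.090,0,.10),rate=.15)
print(servo_line(j2w(-.090,0,.045),rate=.05,contact_N=5))
print(current_position(),w2j(current_position()),current_force(),current_finger_gap(),current_clock())
knob("a")
E
```

```text
False
[ 0.52939903 -0.01984085  0.04532313] [-0.08968947 -0.00017206  0.04532313] [-0.38553484  0.12411254  0.30927485] 0.0004621620377420805 8.2583
scene knob jig mm [-35.6   1.1  27.3] mean [-35.7   0.9] 343
scene bolt max jig x 0.10105293158146735 17
top knob jig mm [-37.6  13.3  10.7] mean [-37.8  12.9] 9
```

View pics/scene_a.png

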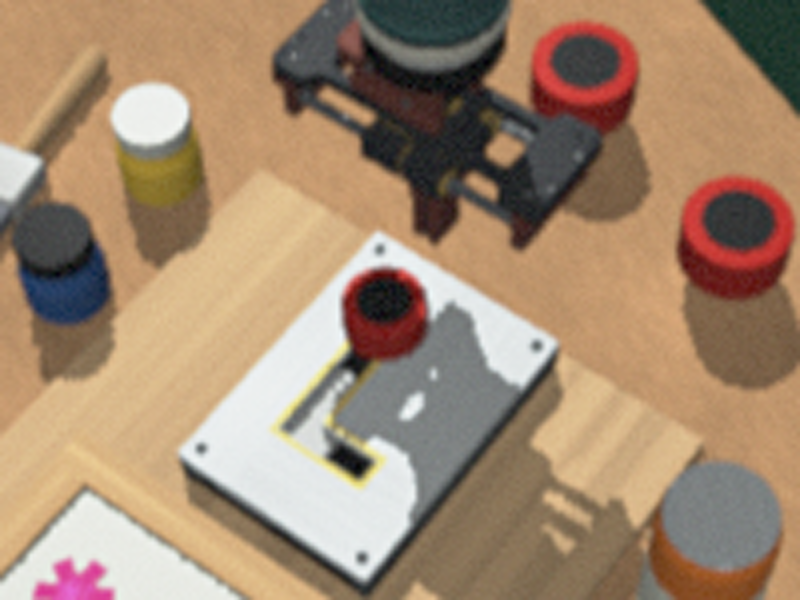

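The shut fingers (crop 430,225) are behind the knob (385,310) and in line with the slot. Pushing now.

```bash
python3 - <<'E'
from h import *
for x in (-.06,-.03,0.0,.006):
    s=servo_line(j2w(x,0,.045),rate=.035,contact_N=9)
    p=current_position();f=current_force(); print(s,np.round(w2j(p)*1000,1),np.round(RJ.T@f[:2],1),round(current_clock(),2))
    if s: break
knob("b")
E
```

```text
False [-60.3   0.1  44.9] [ 0.2 -0.1] 9.37
False [-30.3   0.1  44.9] [0.3 0.3] 10.38
False [-0.3  0.1 44.9] [-0.4 -0.2] 11.38
False [ 6.3 -0.1 45.1] [-0.2  0.1] 11.71
scene knob jig mm [-54.7  -6.8   9.8] mean [-54.1  -6.1] 37
scene bolt max jig x 0.10095170079443329 22
top knob jig mm [-39.7  -0.3  25.4] mean [-36.1  -2.6] 232
```

View pics/scene_b.png

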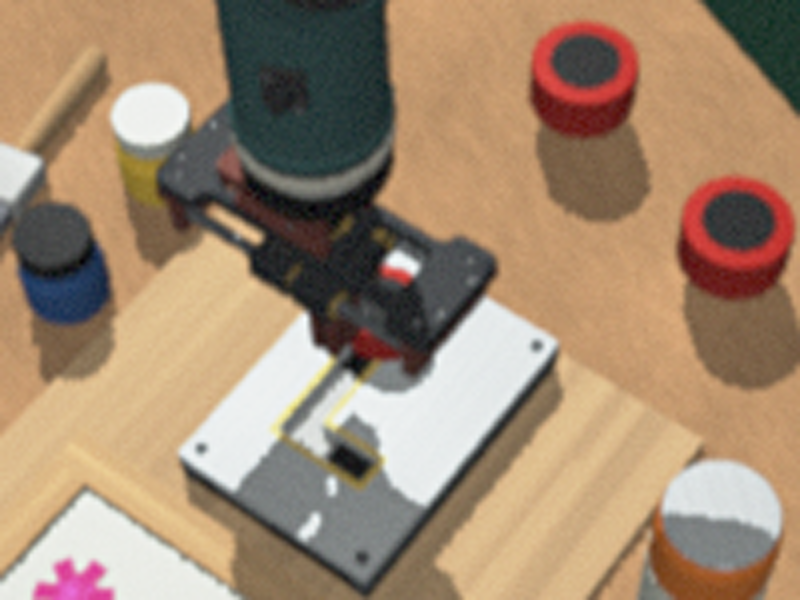

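View pics/top_b.png

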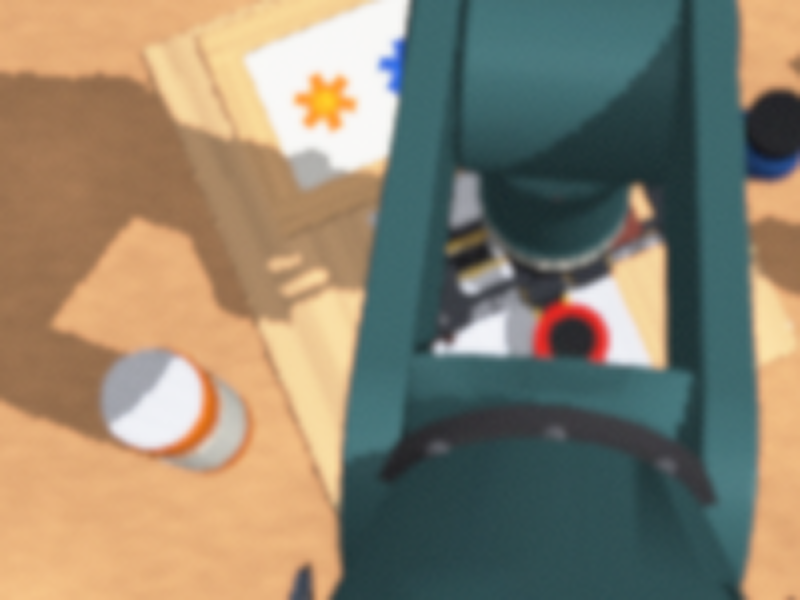

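```bash
python3 - <<'E'
from h import *
p=current_position(); print(p,current_orientation(),current_joint_pos())
for n,o in(("scene",1),("top",1)):
    c=capture(n);K=np.array(c["intrinsics"]);R=np.array(c["R"]);t=np.array(c["t"])
    im=cv2.resize(c["image"][110:260,200:400],None,fx=4,fy=4,interpolation=cv2.INTER_CUBIC)
    def pr(X):
        q=K@(R@X+t); return ((q[:2]/q[2]-[200,110])*4)
    for X,col in((p,(0,255,0)),(p+[0,0,.08],(255,0,255)),(j2w(-.038,0,.036),(255,255,0)),(j2w(.045,0,.036),(255,255,0)),(j2w(.045,.045,.036),(255,255,0))):
        u=pr(np.array(X)); print(n,np.round(u)); cv2.circle(im,tuple(int(a) for a in u),5,col,-1)
    cv2.imwrite(f"pics/{n}_c.png",im)
    if n=="scene":
        Z=c["range_z"]
        for v,u in ((345,335),(330,325),(345,425),(205,178),(345,375)):
            print((u,v),np.round(w2j(px2w(c,200+u/4,110+v/4))*1000))
E
```

```text
[0.6172629  0.018024   0.04500583] [ 5.50457223e-01  8.34863369e-01 -2.27942071e-05 -2.33314648e-05] [-8.26035219e-02  5.35549231e-01  1.61330642e+00 -2.10335460e-05
  9.92799815e-01 -2.05836108e+00]
scene [340. 370.]
scene [332. 296.]
scene [386. 326.]
scene [299. 425.]
scene [361. 466.]
(335, 345) [16.  8. 95.]
(325, 330) [ 18.   3. 109.]
(425, 345) [ 36.  87. 199.]
(178, 205) [ 38. -73. 188.]
(375, 345) [-16.  10.  54.]
top [541. 282.]
top [544. 256.]
top [567. 343.]
top [517. 233.]
top [457. 259.]
```

View pics/scene_c.png

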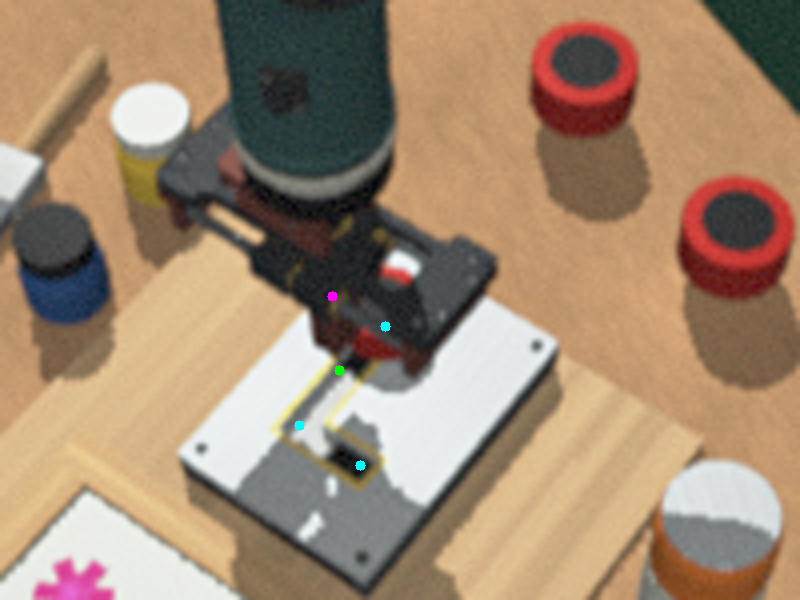

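```bash
python3 - <<'E'
from h import *
p=current_position()
for n in("scene","top"):
    c=capture(n);K=np.array(c["intrinsics"]);R=np.array(c["R"]);t=np.array(c["t"]);Z=c["range_z"]
    v,u=np.mgrid[0:400,0:640]
    W=((np.stack([u,v,np.ones_like(u)],-1)@np.linalg.inv(K).T)*Z[...,None]-t)@R
    d=(W[...,:2]-p[:2])@RJ
    m=(abs(d[...,0])<.12)&(abs(d[...,1])<.12)&(Z>0)&(W[...,2]>.07)
    for lo in np.arange(.07,.3,.015):
        k=m&(W[...,2]>=lo)&(W[...,2]<lo+.015)
        if k.sum(): print(n,round(lo,3),k.sum(),"dx",np.round(np.percentile(d[k][:,0],[3,97])*1000),"dy",np.round(np.percentile(d[k][:,1],[3,50,97])*1000))
    if n=="scene":
        x=c["image"]; cv2.imwrite("pics/zoom.png",cv2.resize(x[150:225,230:330],None,fx=8,fy=8,interpolation=cv2.INTER_CUBIC))
        z=W[150:225,230:330,2]; z=(np.clip(z,0,.25)/.25*255).astype(np.uint8)
        cv2.imwrite("pics/zoomz.png",cv2.resize(cv2.applyColorMap(z,cv2.COLORMAP_JET),None,fx=8,fy=8,interpolation=cv2.INTER_NEAREST))
E
```

```text
scene 0.07 14 dx [-8. 12.] dy [-6.  6.  9.]
scene 0.085 41 dx [-7. 13.] dy [-8.  6.  9.]
scene 0.1 35 dx [-1. 13.] dy [-9.  5. 10.]
scene 0.115 7 dx [ 8. 13.] dy [ 0. 11. 12.]
scene 0.145 7 dx [-15.  12.] dy [-56.  26.  80.]
scene 0.16 230 dx [-23.  34.] dy [-75.  25.  80.]
scene 0.175 397 dx [-21.  34.] dy [-75.  14.  86.]
scene 0.19 1153 dx [-26.  32.] dy [-85.  35.  88.]
scene 0.205 99 dx [-8. 24.] dy [-42.  -4.  41.]
scene 0.22 13 dx [15. 21.] dy [10. 16. 17.]
scene 0.235 74 dx [19. 34.] dy [-40. -28.  26.]
scene 0.25 262 dx [-14.  37.] dy [-21.  22.  37.]
scene 0.265 46 dx [-13.  39.] dy [-11.  24.  38.]
scene 0.28 203 dx [-13.  40.] dy [-19.  26.  39.]
scene 0.295 247 dx [-15.  39.] dy [-20.  25.  37.]
top 0.16 57 dx [-34. -17.] dy [-57.   6.  76.]
top 0.175 190 dx [-34.  -1.] dy [-55.   9.  57.]
top 0.19 281 dx [-33.  20.] dy [-64.  49.  79.]
top 0.205 1 dx [-7. -7.] dy [67. 67. 67.]
top 0.235 42 dx [-34. -20.] dy [-40. -33.  19.]
top 0.25 44 dx [-38.  -9.] dy [-29.  17.  36.]
top 0.265 11 dx [-40. -24.] dy [-12.  14.  32.]
top 0.28 61 dx [-40.   7.] dy [-20.  24.  39.]
top 0.295 107 dx [-39.   6.] dy [-29.  18.  38.]
```

View pics/zoom.png

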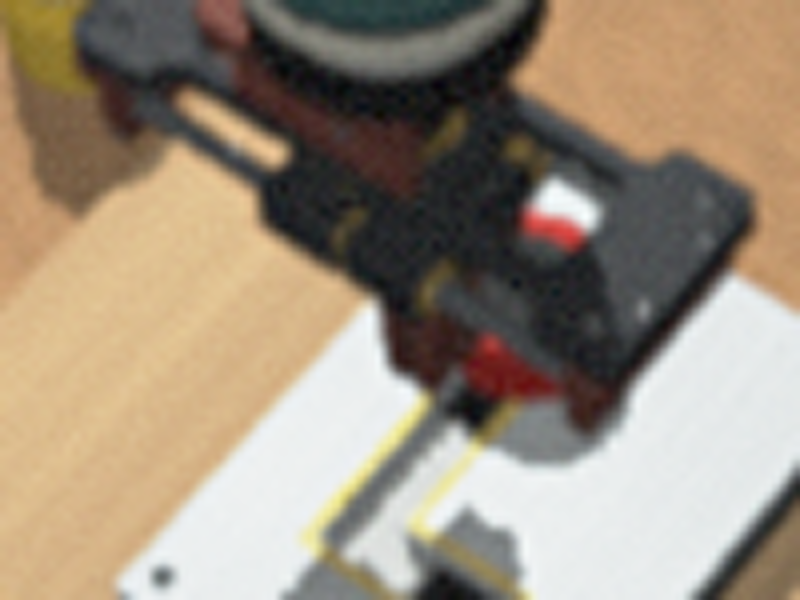

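View pics/zoomz.png

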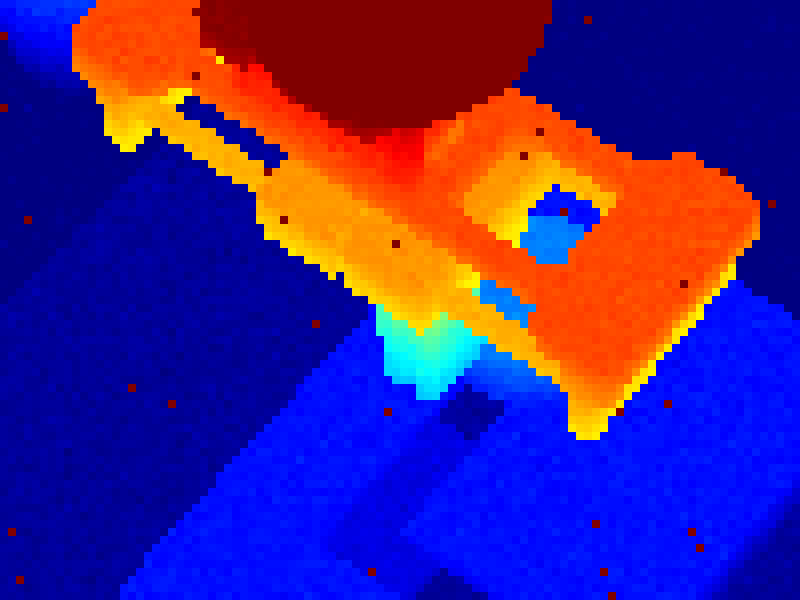

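The depth image puts the fingertips at z≈0.08, though the TCP reads 0.045. So they passed over the knob without touching it, and the reported TCP height is about 35–40 mm too low. I'll back up above the knob and find the true height with a guarded touch on the plate.

```bash
python3 - <<'E'
from h import *
servo_line(j2w(.006,0,.075),rate=.1)
servo_line(j2w(-.083,0,.075),rate=.15)
servo_line(j2w(-.083,0,.03),rate=.08,contact_N=4)
sleep(.1); f0=np.array(current_force())
s=servo_line(j2w(-.083,0,-.015),rate=.025,contact_N=3)
p=current_position(); print(s,np.round(w2j(p)*1000,1),np.round(np.array(current_force())-f0,2),current_clock())
knob("d")
E
```

```text
True [-83.    0.    1.6] [ 0.34 -0.42  7.18] 15.1417
scene knob jig mm [-35.8   0.9  27.2] mean [-35.8   0.8] 341
scene bolt max jig x 0.1194106455764163 18
top knob jig mm [-31.1  14.8  18.8] mean [-30.3  15.1] 17
```

View pics/scene_d.png

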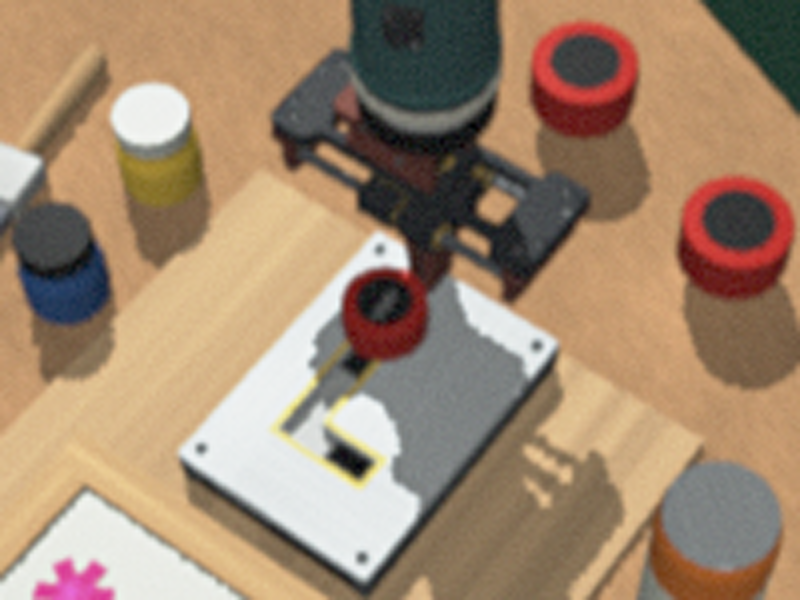

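The fingers touched the plate at a commanded z of 1.6 mm, so the offset is about 34 mm. I'll push at 7 mm above the plate.

```bash
python3 - <<'E'
from h import *
z=.009
servo_line(j2w(-.083,0,z),rate=.03)
for x in (-.05,-.02,0.0,.008):
    s=servo_line(j2w(x,0,z),rate=.035,contact_N=9)
    p=current_position();f=current_force(); print(s,np.round(w2j(p)*1000,1),np.round(RJ.T@f[:2],1),round(current_clock(),2))
    if s: break
knob("e")
E
```

```text
False [-50.   -0.    9.1] [0.5 0.1] 16.75
False [-19.3  -0.1   9.1] [-1.1 -0.3] 17.76
False [ 0.9 -0.2  9.1] [ 0.4 -0.1] 18.48
False [ 8.6 -0.1  9. ] [0.2 0.3] 18.86
scene knob jig mm [40.1  2.6 34.4] mean [45.9  1.7] 401
scene bolt max jig x 0.14843582702659053 383
```

View pics/scene_e.png

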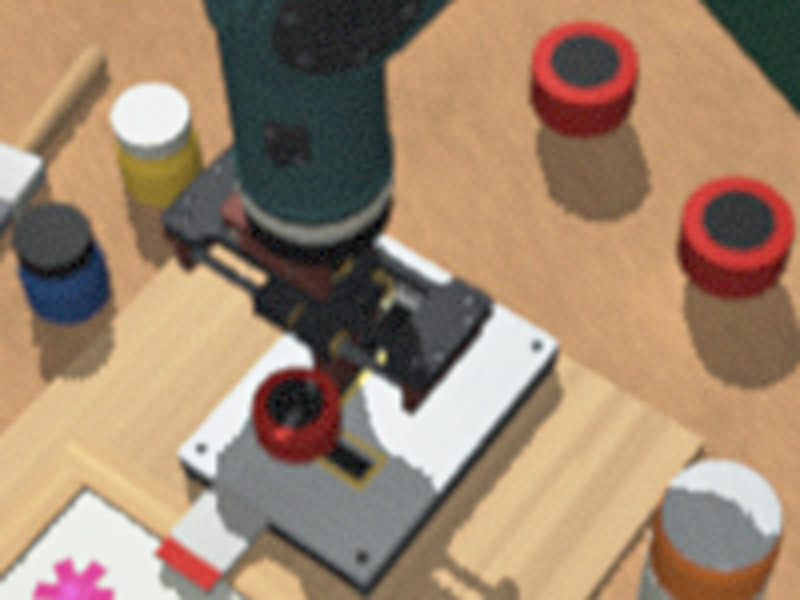

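```bash
python3 - <<'E'
from h import *
z=.009
s=servo_line(j2w(.018,0,z),rate=.02,contact_N=7)
p=current_position();f=current_force(); print(s,np.round(w2j(p)*1000,1),np.round(RJ.T@f[:2],1),round(current_clock(),2))
sleep(.2); print(RJ.T@current_force()[:2])
servo_line(w2j(p)[:2].tolist() and j2w(w2j(p)[0]-.015,0,z),rate=.08)
servo_line(j2w(w2j(p)[0]-.015,0,.06),rate=.15)
# side approach; 
servo_line(j2w(.0,-.075,.06),rate=.2)
servo_line(j2w(.046,-.075,.06),rate=.2)
knob("f"); print(current_clock())
E
```

```text
True [10.6  0.6  8.5] [-0.5 -1. ] 19.3
[-0.63354872 -0.41147236]
scene knob jig mm [50.3  1.6 27.1] mean [50.4  1.6] 378
scene bolt max jig x 0.14923724264237312 376
top knob jig mm [62.4 19.8  0. ] mean [62.4 19.8] 1
top bolt max jig x 0.14870922344888332 172
21.325
```

View pics/scene_f.png

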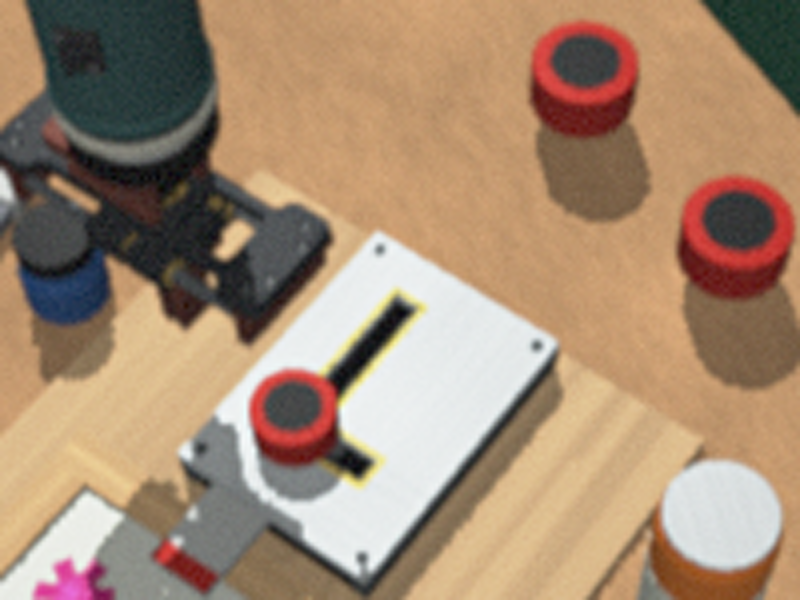

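```bash
python3 - <<'E'
from h import *
z=.009
servo_line(j2w(.046,-.075,z),rate=.12,contact_N=5)
print(np.round(w2j(current_position())*1000,1))
for y in (-.05,-.02,0.0,.018):
    s=servo_line(j2w(.046,y,z),rate=.03,contact_N=7)
    p=current_position();f=current_force(); print(s,np.round(w2j(p)*1000,1),np.round(RJ.T@f[:2],1),round(current_clock(),2))
    if s: break
knob("g")
E
```

```text
[ 45.7 -75.1   9. ]
False [ 46.1 -50.2   9. ] [-0.2 -0.6] 22.88
False [ 46. -20.   9.] [-0.6  0.8] 24.03
False [46.   0.2  9. ] [0.9 0.5] 24.85
True [46.4  9.6  9.2] [ 0.8 -2.8] 25.28
scene knob jig mm [53.5 36.4 35.9] mean [60.3 41.9] 237
scene bolt max jig x 0.1491843846182973 395
top knob jig mm [61.1 47.4 15.6] mean [62.1 46.7] 71
top bolt max jig x 0.10571028245641256 1
```

View pics/scene_g.png

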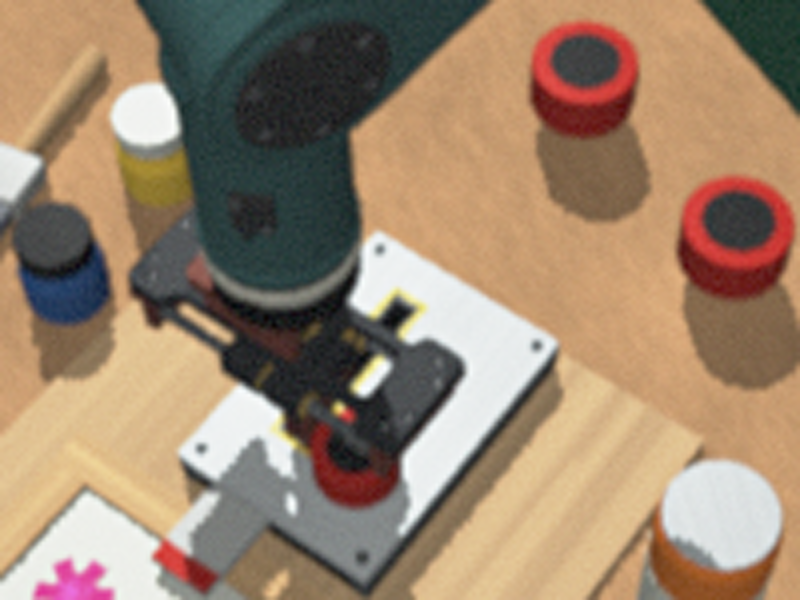

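Contact with the slot's end stopped the push. I'll retreat the way I came and check.

```bash
python3 - <<'E'
from h import *
servo_line(j2w(.046,-.02,.009),rate=.1)
servo_line(j2w(.046,-.02,.09),rate=.2)
servo_line(j2w(-.08,-.11,.12),rate=.25)
knob("h"); print(current_clock())
E
```

```text
scene knob jig mm [51.1 44.7 27.2] mean [50.4 45.8] 385
scene bolt max jig x 0.1492158758589672 382
top knob jig mm [45.7 45.1 26.1] mean [46.  44.9] 291
top bolt max jig x 0.14920676156010257 239
27.275
```

View pics/scene_h.png

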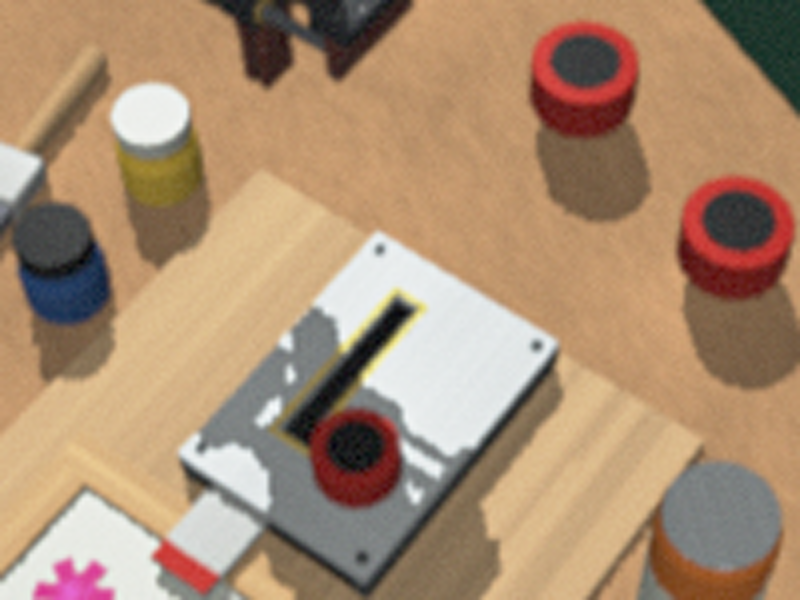

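View pics/top_h.png

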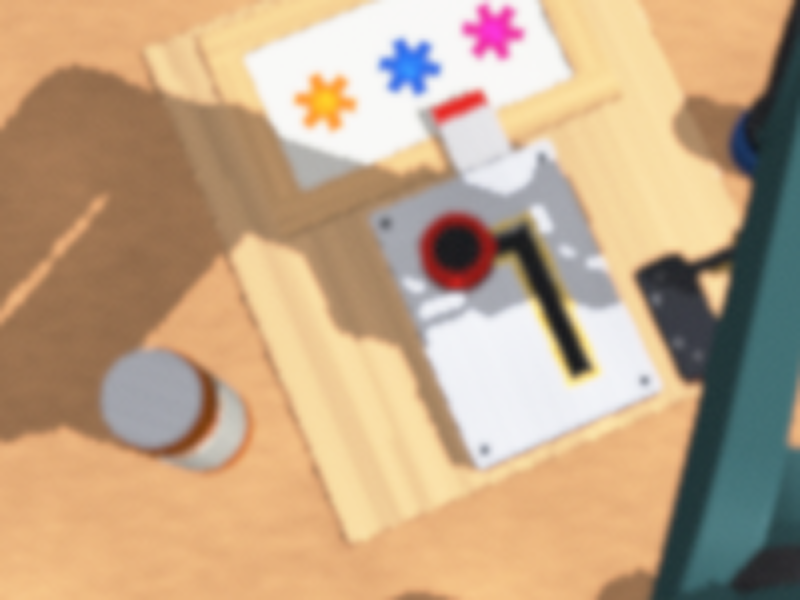

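The knob is at the short leg's end (top crop 457,250), the bolt is over the rim (460,105), and the robot is clear of everything.

```bash
python3 -c "
from h import *
close_job(); print(current_clock())"
```

```text
the job is handed in; nothing more can be done
the job is handed in; nothing more can be done
```

I pushed the knob with shut fingers along the long leg to the corner, then sideways to the end of the short leg, and handed the job in. The last clock reading before hand-in was 27.3 s of the 42 s allowed.

- **Knob:** the two cameras put it at about jig (46 to 51, 45) mm. They differ by about 5 mm in x, and the scene camera's x had read about 4 mm high before the knob was touched. Both pushes ended with a light contact stop at the slot's end (7 N limit). It looks upright and flat in the pictures; I did not measure its tilt.
- **Bolt:** both cameras show its tongue over the frame's rim, with the tip at about jig x 149 mm. That fits about 0.06 m out by the task's figures; I did not read the joint value directly.
- **Bystanders:** the spray can and both jars show no visible shift. Only part of the brush was in the last views I looked at, so I did not check all of it.
- **First push missed:** the fingertips were about 34 mm higher than the reported TCP, so they passed over the knob without touching it. I found this in the depth image, touched the plate gently to correct the height, and repeated the push.

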